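Walk the bench power supply home into its bay and lower the hold-down flap

ROBOT

A 6-joint arm with a two-finger parallel gripper is mounted at the origin on a cart in front of the work surface, level with it; the furniture and walls round the work are solid. World frame = base frame: x ahead of the robot, y to its left, z up, the work surface at z = 0. Lengths are in mm, angles in degrees, forces in N, time in s.
With the tool pointing down it reaches from about 350 to 775 mm from the base axis. Payload 5.5 kg.
Tool frame: the origin (TCP) lies at the very end of the fingers, on their centre line; the grasp point (between the pads) lies 19 mm behind it; z points along the fingers, y is the direction in which the jaws open and shut (so a half turn about z gives the same grasp; the last joint's range is limited). The gripper opens to 85 mm and grips with 20 to 120 N. Pads are 22 mm wide; open, the fingers measure 114 mm over their backs; the gripper's body (76 mm by 85 mm) begins 54 mm behind the grasp point. The pads swing forward as they close: fully open they stand 13 mm farther back than shut.
Start: joints at [-73.488, 17.945, 2.641, 74.691, 0, 82.002], TCP at [238.552, -523.229, 199.223] pointing down, gripper open.
Joint ranges: [-158.12, 158.12], [-49.38, 96.58], [-58.88, 72.47], [-126.05, 133.96], [-84.25, 85.87], [-180, 180]. Speed limits (degrees/s): [147.25, 147.25, 180, 180, 180, 180].

INTERFACE

Orientations are given as [roll, pitch, yaw] about the fixed x, y, z axes, in that order (R = Rz(yaw) Ry(pitch) Rx(roll)).
In Python, from station import env gives the robot as it stands. Calls block until the motion is done:
- env.move_ptp(position, orientation): joint-space move of the TCP to a pose.
- env.move_linear(position, ori=None, feed=150): straight line of the TCP; ori=None keeps the orientation; feed is the mean speed in mm/s.
- env.movej(angles): joint-space move.
- env.command_gripper(opening, strength=None): finger opening in mm; strength is the grip in N (None keeps the last); returns when the fingers have stopped.
- env.hold(seconds).
- env.solve_ik(position, orientation): joint angles nearest the present ones, or None.
- env.read_camera(name): name is "scene" or "top" or "wrist"; returns the picture (480x640x3 uint8, red, green, blue); there is no depth.
- env.get_calibration(name): a dict with "fx", "fy", "cx", "cy" (pixels), "R" (3x3) and "t" (3): a world point X has camera coordinates R X + t; the wrist camera has in their place "mount" (4x4, takes a point from camera to tool coordinates, whose origin is the TCP and whose axes are the flange's). Camera axes: x right, y down, z forward; pixel columns grow to the right and rows downward; lengths in mm; the calibration is good to about 2 mm. A picture is of the moment at which its call begins: read the wrist's pose just before it. get_calibration takes no time and is no camera call.
A pose or a line that the arm cannot do raises env.IKError and nothing moves.
- env.job_done(): hands the job in, once; it reports no verdict.
Readings, each from a call of its own:
- env.get_time(): time.
- env.get_q(): joint angles.
- env.get_dq(): joint speeds.
- env.get_tau(): joint torques, N m.
- env.get_tool_pos(): TCP position.
- env.get_ee_rot(): TCP orientation.
- env.get_force(): force on the tool from outside, world axes, zero at the start.
- env.get_ft_torque(): the same for the moment, N m.
- env.get_width(): finger opening in mm.
Only numpy, scipy, OpenCV 4.12 (cv2) and the standard library are available. Lean on these libraries where they do the work, as an engineer would, in place of code of your own. Each camera call takes 0.05 s, during which the arm holds its last target.

TASK

The power supply is too heavy and wide to pick up: slide it along the bench into its bay by pushing a little on its left and its right front rubber corner in turn, never on the panel or the metal case and without letting it slew more than about 20 degrees from square, until it sits square and fully home against the back stop. Then swing the blue hold-down flap forward by its handle, past upright, and lower it gently, without letting it drop, until it lies on its buffers with its lip in front of the case. Let go, and leave the other things on the bench where they are.

Things in the scene. Friction and masses are not known exactly. Their poses are not given: they have to be found in the camera images.
- supply: Bench power supply, dark grey case 105 deep (x) x 165 wide (y) x 61 high mm, 1.5 to 2.2 kg, flat on the bench; sliding it takes 7 to 15 N. Origin: centre of the underside; +x from its front panel to its rear (into the bay), +y left seen from the robot, z up. A push ahead on one front corner turns it about a point beyond its middle, so the middle moves ahead only about half as far.
- left_corner (a point): Push point on the outer face of the supply's left (+y) front rubber corner, 17 mm in from its left side, 30 mm above the bench. Each upright edge of the supply has such a black rubber corner: 36 mm wide on the front face, 28 mm deep, from 5 to 60 mm high; the front ones stand 3 mm proud of the metal case.
- right_corner (a point): The same on the right (-y) front rubber corner, 17 mm in from its right side.
- rear_middle (a point): Middle of the supply's rear, in the plane of its rear bumpers, 30 mm above the bench; it lies on the plane of the back stop (stop_face) when the supply is home.
- supply_panel: Light grey front panel, the middle 91 mm of the supply's front between the rubber corners, with a dark display, two knobs and three binding posts that stand out up to 10 mm beyond the rubber. Not to be pushed on. Same origin and axes as supply.
- supply_case: Dark grey metal shell of the supply between the rubber corners, top at 60 mm. Not to be pushed on. Same origin and axes as supply.
- bay: Aluminium frame fixed on the bench, open to the robot. Origin: middle of the back stop's front face, at its foot; +x into the stop, +y left. Side rails 20 mm high with slippery white glide strips 185 mm apart, parallel for 30 mm in front of the stop, flared till 63 mm in front of it. With the supply home its origin is at x -52.5, y within 10 mm of 0 here, axes parallel. Posts with black buffers, 65 mm high, stand at x -20, y +-105.
- stop_face (a point): Middle of the front face of the bay's back stop, 30 mm above the bench.
- flap (a joint): Angle of the blue hold-down flap. 0: lying flat on the buffers; 1.57: upright; 1.85: leaning back at its limit (it starts at 1.68 to 1.82). The hinge rubs a little (0.06 N m), but below about 1.2 rad the flap (0.22 kg) falls if let go. It can reach 0 only when the supply is home.
- flap_hinge (a point): Hinge axis of the flap, parallel to the bay's y, 12 mm behind the stop's face, 70 mm high. The flap is a blue sheet 96 mm wide that reaches 127 mm from the hinge; when down it lies 6 mm above the case and its end, a lip turned down 13 mm, hangs about 10 mm in front of the metal case.
- flap_handle (a point): Middle of the flap's black round handle bar, 10 mm thick, straight along the bay's y for 72 mm; 110 mm from the hinge along the flap and 45 mm off the hinge on its outer side (41 mm of clear room under the bar). Flap flat: 110 mm nearer the robot than the hinge and 45 mm above it. Flap upright: 110 mm above the hinge and 45 mm behind it. It moves on a circle about the hinge.
- tape_roll_0: Bystander: roll of blue tape, 71 mm across, 23 high, left of the work. Origin at its underside.
- oil_bottle: Bystander: small oil bottle with a red spout, 41 mm across, 125 high, standing left of the bay. Origin at its underside.
- spare_nest: Bystander: aluminium cylinder with a tan pad, 47 mm across, 51 high, right of the bay. Origin at its underside.
- seal_block_1: Bystander: white block with a red seal, 44x50x18 mm, right of the work. Origin at its underside.

How it is judged (in metres and radians):
On the way, in this order (a step that is already met when the one before it is completed fails the run):
1. the supply is fully home against the back stop and square, the flap still standing open (x of rear_middle in the frame of bay between -0.005 and 0.005 m and y of supply in the frame of bay between -0.012 and 0.012 m and angle between the x axis of supply and the x axis of bay, either way round below 0.045 rad and height (world z) of supply below 0.004 m and value of joint flap above 1.4 rad), for 0.2 s.
2. the flap is lowered past upright, halfway down (value of joint flap below 0.8 rad).
3. the flap lies on its buffers (value of joint flap below 0.03 rad), for 0.2 s.
At the end, for the whole second after the job is handed in: The supply stands flat in the bay, its rear within 5 mm of the back stop, within 12 mm of the bay's middle and square within 0.045 rad (2.6 degrees); the flap is down (joint under 0.03 rad), everything is at rest, and no bystander has moved more than 30 mm (x of rear_middle in the frame of bay between -0.005 and 0.005 m and y of supply in the frame of bay between -0.012 and 0.012 m and angle between the x axis of supply and the x axis of bay, either way round below 0.045 rad and height (world z) of supply below 0.004 m and value of joint flap below 0.03 rad and linear speed of supply below 0.02 m/s and velocity of joint flap below 0.1 rad/s and distance of each of tape_roll_0, oil_bottle, spare_nest, seal_block_1 from where it was at the start of the episode below 0.03 m); the robot touches nothing.
It fails at once if the front panel or the metal case is pushed or pressed (over 4 N) (contact force between any of the fingers, the arm and supply_panel above 4 N or contact force between any of the fingers, the arm and supply_case above 4 N).
It fails at once if the supply slews more than 0.42 rad (24 degrees) from square with the bay (angle between the x axis of supply and the x axis of bay, either way round above 0.42 rad).
It fails at once if the supply is lifted or tipped (0.12 rad, 15 mm) (angle between supply's own z axis and vertical above 0.12 rad or height (world z) of supply above 0.015 m).
It fails at once if the flap drops or is slammed (falls faster than 3 rad/s) (velocity of joint flap below -3 rad/s).
It fails at once if a bystander is pushed away (over 30 mm) or knocked over (distance of any of tape_roll_0, oil_bottle, spare_nest, seal_block_1 from where it was at the start of the episode above 0.03 m or angle between any of tape_roll_0, oil_bottle, spare_nest, seal_block_1's own z axis and vertical above 0.5 rad).
It also fails if it takes over 72 s, if anything falls off the work surface, if the arm or the gripper's body presses on something with over 40 N, if the wrist force passes 120 N, or if a joint passes its speed limit or range.

## Working session

There is one attempt and no reset: what is moved stays moved. The work goes in short steps, each a Python script; the robot and the scene stay as the last script left them, time stands still between calls to the robot, and variables do not carry over. Pictures are saved under pics/ and viewed, and the job is handed in when it is done.

```bash
ls; mkdir -p pics; python3 - <<'E'
from station import env
import cv2, numpy as np
print(env.get_time())
for n in("scene","top"):
    im=env.read_camera(n); cv2.imwrite(f"pics/{n}0.png",im[:,:,::-1]); c=env.get_calibration(n)
    print(n,c, -np.array(c['R']).T@np.array(c['t']))
E
```

```text
pics
0.0
scene {'fx': 488.4989749765871, 'fy': 488.4989749765871, 'cx': 321.5955776903202, 'cy': 244.91646573740013, 'R': array([[-0.86212865, -0.5066741 ,  0.00394305],
       [-0.38615459,  0.65198112, -0.65253754],
       [ 0.32805308, -0.56409394, -0.75774614]]), 't': array([470.19455535, 273.4651057 , 805.03230953])} [246.87467703 514.05516394 786.60236814]
top {'fx': 517.9873950675538, 'fy': 517.9873950675538, 'cx': 321.6795190332045, 'cy': 248.76712190445966, 'R': array([[ 0.01563941, -0.99986228, -0.00555334],
       [-0.97870924, -0.01417128, -0.2047618 ],
       [ 0.2046549 ,  0.00863746, -0.97879608]]), 't': array([  -8.09934566,  548.85496762, 1058.52041799])} [ 320.66470489   -9.46318342 1148.41518859]
```

View pics/scene0.png

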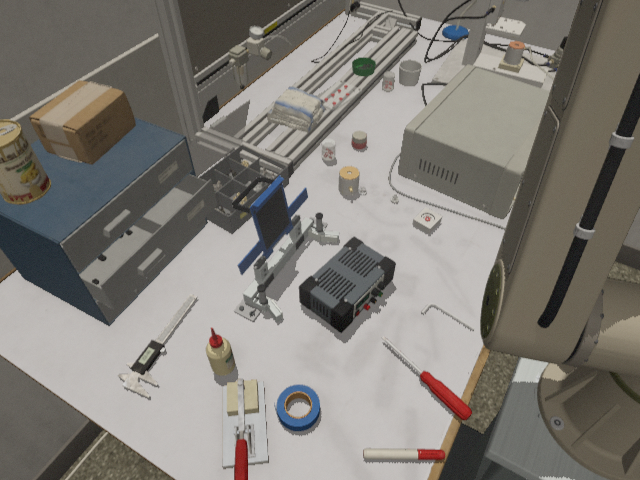

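View pics/top0.png

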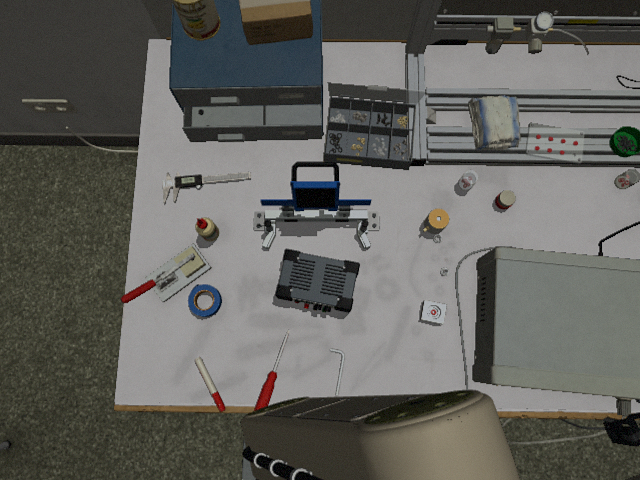

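```bash
python3 - <<'E'
import cv2
im=cv2.imread("pics/top0.png")
cv2.imwrite("pics/t1.png",cv2.resize(im[155:325,240:390],None,fx=5,fy=5,interpolation=2)[:,:][0:600*2][:850])
a=im[235:325,260:380]; cv2.imwrite("pics/t_sup.png",cv2.resize(a,None,fx=6.5,fy=6.5,interpolation=2))
a=im[150:255,240:390]; cv2.imwrite("pics/t_bay.png",cv2.resize(a,None,fx=5.3,fy=5.3,interpolation=2))
E
```

```text
(no output)
```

View pics/t_sup.png

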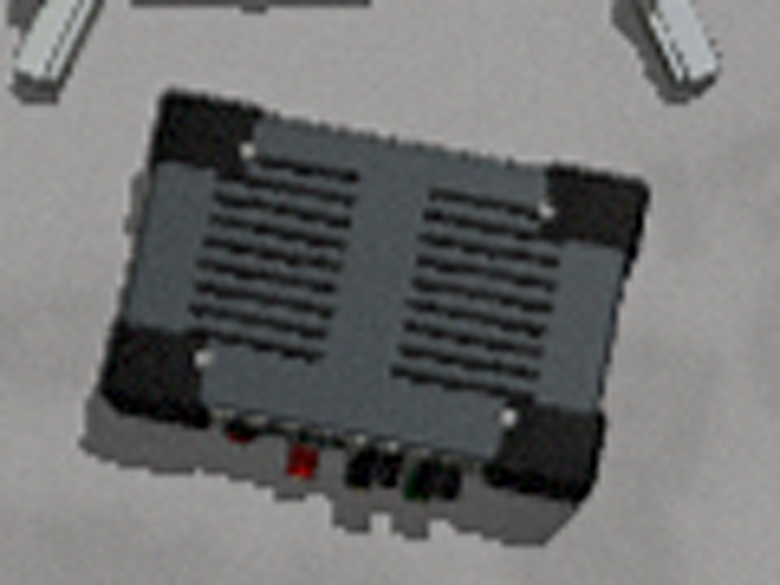

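View pics/t_bay.png

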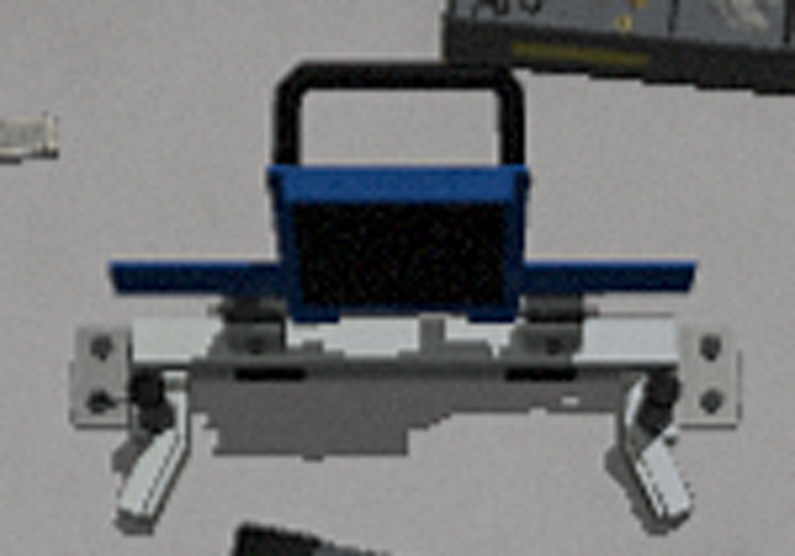

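```bash
cat >h.py <<'E'
import numpy as np, cv2
from station import env
def ray(n,u,v,z):
    c=env.get_calibration(n);R=np.array(c['R']);t=np.array(c['t'])
    C=-R.T@t;d=R.T@np.array([(u-c['cx'])/c['fx'],(v-c['cy'])/c['fy'],1])
    return C+d*(z-C[2])/d[2]
def proj(n,X):
    c=env.get_calibration(n);p=np.array(c['R'])@np.array(X)+np.array(c['t'])
    return np.array([c['fx']*p[0]/p[2]+c['cx'],c['fy']*p[1]/p[2]+c['cy']])
E
python3 - <<'E'
from h import *
np.set_printoptions(precision=1,suppress=True)
S=lambda p,z:ray("top",260+p[0]/6.5,235+p[1]/6.5,z)
B=lambda p,z:ray("top",240+p[0]/5.3,150+p[1]/5.3,z)
sc=[S(p,60) for p in[(248,150),(547,211),(205,357),(509,416)]]
for s in sc: print(s)
m=np.mean(sc,0);d=sc[0]+sc[2]-sc[1]-sc[3];f=sc[0]+sc[1]-sc[2]-sc[3]
print("screw mid",m,np.degrees(np.arctan2(-d[0],d[1])),np.degrees(np.arctan2(f[1],f[0])))
for p in [(160,92),(650,185),(105,400),(598,492)]: print("corner",S(p,60))
a,b=B((148,383),65),B((661,383),65);print("posts",a,b,np.linalg.norm(a-b))
for p in[(101,347),(101,402),(711,347),(711,402)]: print("bolt",B(p,5))
for p in[(135,525),(670,525)]: print("railend",B(p,20))
for p in[(110,262),(695,262)]: print("flap wing",B(p,150))
E
```

```text
[527.2  50.1  60. ]
[508.3 -48.4  60. ]
[458.5  62.4  60. ]
[440.8 -36.5  60. ]
screw mid [483.7   6.9  60. ] -10.50879935193271 -10.044148227948025
corner [546.2  79.7  60. ]
corner [517.4 -82.1  60. ]
corner [444.   94.5  60. ]
corner [416.7 -65.4  60. ]
posts [604.  117.2  65. ] [607.  -91.9  65. ] 209.1016303581319
bolt [635.5 145.1   5. ]
bolt [611.  144.1   5. ]
bolt [ 639.2 -118.     5. ]
bolt [ 614.7 -117.9    5. ]
railend [554.1 125.6  20. ]
railend [557.4 -99.   20. ]
flap wing [629.  123.4 150. ]
flap wing [632.1 -98.4 150. ]
```

```bash
cat >>h.py <<'E'
from scipy.spatial.transform import Rotation as Ro
np.set_printoptions(precision=2,suppress=True)
def ori(tilt,yaw,s):
    a=np.radians(tilt)
    z=np.array([np.sin(a),0,-np.cos(a)]);y=s*np.array([np.cos(a),0,np.sin(a)]);x=np.cross(y,z)
    R=Ro.from_euler('z',yaw,degrees=True)*Ro.from_matrix(np.c_[x,y,z])
    return R.as_euler('xyz',degrees=True)
# ori_s: jaws sideways (tool x in tilt plane)
def ori_s(tilt,yaw,s):
    a=np.radians(tilt)
    z=np.array([np.sin(a),0,-np.cos(a)]);x=s*np.array([np.cos(a),0,np.sin(a)]);y=np.cross(z,x)
    R=Ro.from_euler('z',yaw,degrees=True)*Ro.from_matrix(np.c_[x,y,z])
    return R.as_euler('xyz',degrees=True)
E
python3 - <<'E'
from h import *
print(env.get_ee_rot(),env.get_tool_pos(),env.get_width(),env.get_force(),env.get_time())
print(env.get_calibration('wrist'))
for f in(ori,ori_s):
  for s in(1,-1):
    for t in (0,20):
      for p in([390,-60,30],[390,85,30],[520,-60,30],[520,75,30]):
        print(f.__name__,s,t,p,env.solve_ik(p,f(t,0,s)))
E
```

```text
[-179.91   -0.01   24.51] [ 238.37 -522.69  198.4 ] 85.35044375247146 [-0.64  0.4  -0.85] 0.1
{'fx': 370.6006207952761, 'fy': 370.6006207952761, 'cx': 316.2692596708236, 'cy': 237.7941490461827, 'mount': array([[  -0.  ,   -0.95,   -0.31,   80.53],
       [   1.  ,   -0.  ,   -0.  ,    0.31],
       [   0.  ,   -0.31,    0.95, -174.23],
       [   0.  ,    0.  ,    0.  ,    1.  ]])}
ori 1 0 [390, -60, 30] [-20.44   6.02 -38.25  45.73   0.    69.56]
ori 1 0 [390, 85, 30] [  0.73   6.5  -37.69  45.81   0.    90.73]
ori 1 0 [520, -60, 30] [-15.37  18.91 -21.14  49.95   0.    74.63]
ori 1 0 [520, 75, 30] [ -0.55  19.1  -20.86  50.04   0.    89.45]
ori 1 20 [390, -60, 30] [-28.68  -9.51 -57.75  24.04   9.45  62.79]
ori 1 20 [390, 85, 30] [  1.03  -9.14 -57.81  21.32  -0.35  90.97]
ori 1 20 [520, -60, 30] [-19.63   5.34 -43.98  21.76   6.6   71.47]
ori 1 20 [520, 75, 30] [ -0.71   5.42 -44.04  20.54   0.24  89.34]
ori -1 0 [390, -60, 30] [ -20.44    6.02  -38.25   45.73    0.   -110.44]
ori -1 0 [390, 85, 30] [  0.73   6.5  -37.69  45.81   0.   -89.27]
ori -1 0 [520, -60, 30] [ -15.37   18
[... 813 characters left out ...]
]
ori_s 1 20 [520, -60, 30] [-19.63   5.34 -43.98  21.76   6.6  161.47]
ori_s 1 20 [520, 75, 30] [ -0.71   5.42 -44.04  20.54   0.24 179.34]
ori_s -1 0 [390, -60, 30] [-20.44   6.02 -38.25  45.73   0.   -20.44]
ori_s -1 0 [390, 85, 30] [  0.73   6.5  -37.69  45.81   0.     0.73]
ori_s -1 0 [520, -60, 30] [-15.37  18.91 -21.14  49.95   0.   -15.37]
ori_s -1 0 [520, 75, 30] [ -0.55  19.1  -20.86  50.04   0.    -0.55]
ori_s -1 20 [390, -60, 30] [-28.68  -9.51 -57.75  24.04   9.45 -27.21]
ori_s -1 20 [390, 85, 30] [  1.03  -9.14 -57.81  21.32  -0.35   0.97]
ori_s -1 20 [520, -60, 30] [-19.63   5.34 -43.98  21.76   6.6  -18.53]
ori_s -1 20 [520, 75, 30] [ -0.71   5.42 -44.04  20.54   0.24  -0.66]
```

```bash
cat >>h.py <<'E'
def shot(n,f,crop=None,s=1):
    im=env.read_camera(n)[:,:,::-1]
    if crop: x0,x1,y0,y1=crop; im=im[y0:y1,x0:x1]
    cv2.imwrite("pics/"+f,cv2.resize(im,None,fx=s,fy=s,interpolation=2))
E
python3 - <<'E'
from h import *
print(ray("top",287,333,5),ray("top",335,350,3))
o=ori(12,-10,1)
for p in([378,-45,150],[378,-45,30],[378,75,30]): print(env.solve_ik(p,o))
env.command_gripper(0)
print(env.get_time())
env.move_ptp([378,-46,150],o); print(env.get_time())
env.move_linear([378,-46,28],feed=120); print(env.get_time(),env.get_tool_pos(),env.get_force())
shot("scene","s1.png",(240,480,180,360),3.3);shot("wrist","w1.png")
E
```

```text
[370.91  73.35   5.  ] [336.16 -31.77   3.  ]
[-20.95 -13.54 -38.84  52.92   2.26  79.28]
[-20.95  -5.69 -51.8   32.1    2.26  79.28]
[  1.29  -4.42 -50.71  31.94  -2.33 101.05]
0.8667
2.675
3.8417 [378.54 -46.29  28.49] [ 1.09 -0.72 -0.44]
```

View pics/s1.png

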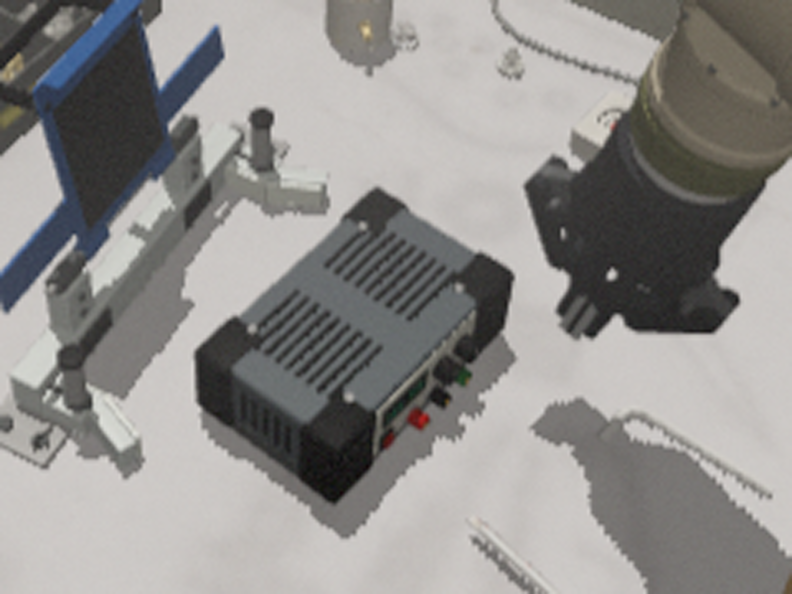

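View pics/w1.png

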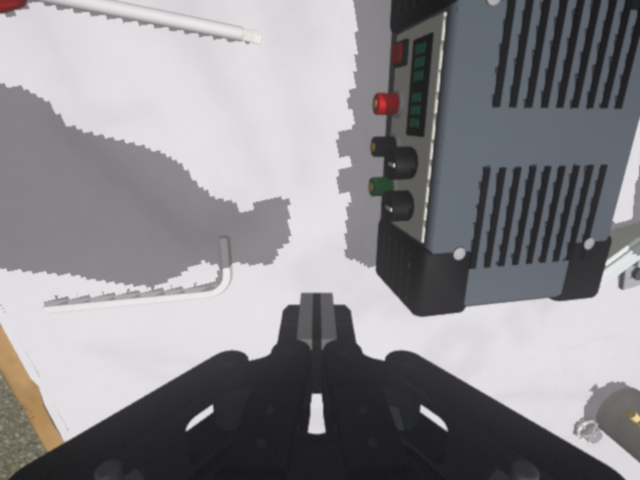

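```bash
python3 - <<'E'
from h import *
env.move_linear([380,-46,70],feed=150)
o=ori_s(12,-8,-1)
print(env.solve_ik([385,-47,28],o))
env.move_ptp([385,-47,70],o)
env.move_linear([385,-47,26],feed=120); print(env.get_time(),env.get_tool_pos(),env.get_force())
shot("wrist","w2.png")
E
```

```text
[-21.27  -4.6  -51.21  31.7    2.74 -12.99]
6.325 [384.86 -46.92  26.  ] [-0.06  0.6   0.49]
```

View pics/w2.png

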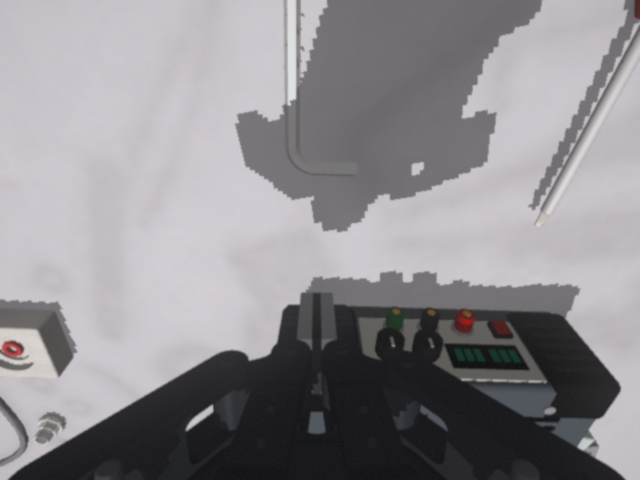

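```bash
cat >>h.py <<'E'
def push(dist,dirn,step=4,feed=60,fmax=30,thr=3.,approach=40):
    """advance until contact, then dist more; returns contact TCP, end TCP"""
    d=np.array([dirn[0],dirn[1],0.]);d/=np.linalg.norm(d)
    f0=np.array(env.get_force());p=np.array(env.get_tool_pos());z0=p[2];gone=0;c=None
    while gone<approach:
        p=p+2.5*d;env.move_linear(p,feed=45);gone+=2.5
        f=np.array(env.get_force())-f0
        if -f@d>thr: c=np.array(env.get_tool_pos());break
    if c is None: print("no contact",env.get_tool_pos());return None,None
    print("contact",c,f,env.get_time())
    gone=0
    while gone<dist-1e-6:
        s=min(step,dist-gone);p=p+s*d;env.move_linear(p,feed=feed);gone+=s
        f=np.array(env.get_force())-f0
        if -f@d>fmax: print("force stop",f);break
    e=np.array(env.get_tool_pos());print("end",e,f,env.get_time());return c,e
E
python3 - <<'E'
from h import *
push(24,(1,-.15),step=8)
shot("top","t2.png",(220,400,150,330),3.3)
shot("scene","s2.png",(240,480,180,360),3.3)
E
```

```text
contact [417.72 -52.18  25.82] [-8.64 -0.39  6.78] 9.875
end [442.39 -57.33  26.18] [-5.32 -3.95  3.3 ] 10.725
```

View pics/t2.png

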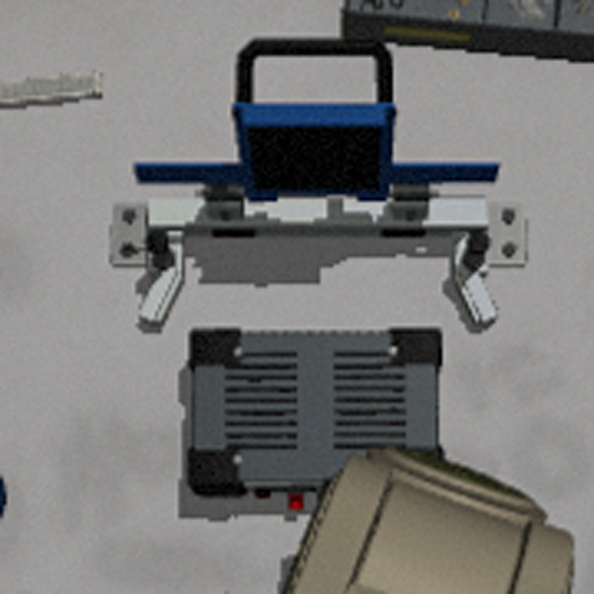

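View pics/s2.png

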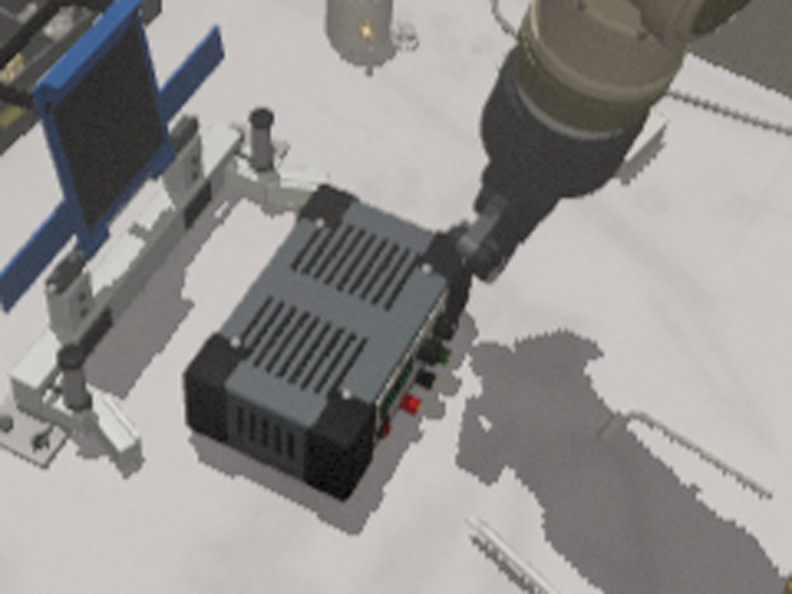

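```bash
cat >>h.py <<'E'
SX,SY=34.3,50.0
def pose(pts,crop,s,z=60,loc=((SX,SY),(SX,-SY),(-SX,SY),(-SX,-SY))):
    """pts in crop pixels order RL,RR,FL,FR (None if hidden)"""
    W=[];L=[]
    for p,l in zip(pts,loc):
        if p is None: continue
        W.append(ray("top",crop[0]+p[0]/s,crop[1]+p[1]/s,z)[:2]);L.append(l)
    W=np.array(W);L=np.array(L,float);wc=W.mean(0);lc=L.mean(0)
    A=(L-lc).T@(W-wc);th=np.arctan2(A[0,1]-A[1,0],A[0,0]+A[1,1])
    c,s_=np.cos(th),np.sin(th);R=np.array([[c,-s_],[s_,c]]);o=wc-R@lc
    res=np.abs((W-(L@R.T+o))).max()
    return o,np.degrees(th),res
def corner(o,th,sy,lx=-52.5):
    t=np.radians(th);l=np.array([lx,sy*65.5]);return np.array([o[0]+l[0]*np.cos(t)-l[1]*np.sin(t),o[1]+l[0]*np.sin(t)+l[1]*np.cos(t)])
E
python3 - <<'E'
from h import *
o,th,r=pose([(248,150),(547,211),(205,357),(509,416)],(260,235),6.5);print(o,th,r,corner(o,th,-1),corner(o,th,1))
o,th,r=pose([(238,352),(394,350),(238,459),None],(220,150),3.3);print(o,th,r,corner(o,th,-1),corner(o,th,1))
E
```

```text
[483.68   6.92] -10.359766057787663 0.7519109520384291 [420.26 -48.07] [443.82  80.79]
[496.78  11.8 ] 1.646751002421606 0.8177219470982706 [446.18 -55.18] [442.42  75.76]
```

```bash
cat >>h.py <<'E'
Z=26
def goto(side_xy,th,back=12,feed=220,tilt=12):
    """move to stand-off in front of corner point side_xy (world) with tool yaw th"""
    p=np.array(env.get_tool_pos())
    xb=min(p[0],side_xy[0]-4)-38
    env.move_linear([xb+ (8 if False else 0),p[1],Z],feed=feed)
    env.move_linear([xb,side_xy[1],Z],ori_s(tilt,th,-1),feed=feed)
    env.move_linear([side_xy[0]-4-back,side_xy[1],Z],feed=feed)
E
python3 - <<'E'
from h import *
p=np.array(env.get_tool_pos())
env.move_linear(p+[8,-2.4,0],feed=60);env.move_linear(p+[16,-4.8,0],feed=60);print(env.get_force(),env.get_time())
# predicted pose
th=9.;o=np.array([505,14.]);c=corner(o,th,1);print(c)
goto(c,th*.6);print(env.get_time(),env.get_tool_pos())
shot("top","t3.png",(220,400,150,330),3.3)
E
```

```text
[-6.16 -2.96  4.44] 11.3917
[442.9   70.48]
12.825 [428.9   69.32  26.49]
```

View pics/t3.png

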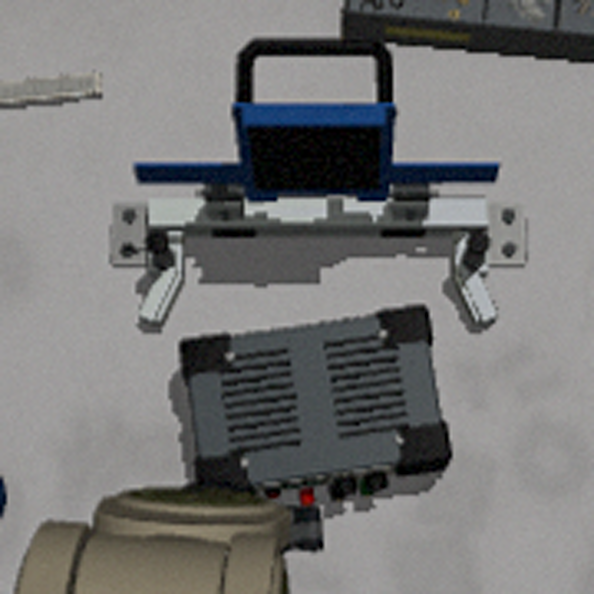

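```bash
python3 - <<'E'
from h import *
o,th,r=pose([(230,357),(383,334),(245,463),(400,440)],(220,150),3.3);print(o,th,r,corner(o,th,-1),corner(o,th,1))
E
```

```text
[500.47  12.94] 9.469716929897197 0.7990655745206823 [459.46 -60.3 ] [437.91  68.91]
```

```bash
python3 - <<'E'
from h import *
c,e=push(34,(1,.2),step=8.5,approach=20)
th=-7.;o=np.array([518,12.]);c=corner(o,th,-1)
goto(c,-4);print(env.get_time(),env.get_tool_pos())
shot("top","t4.png",(220,400,150,330),3.3)
E
```

```text
contact [435.53  71.44  25.5 ] [-5.36 -0.36  5.18] 13.875
end [467.07  80.22  24.94] [-9.26  5.6   8.6 ] 15.0417
16.4333 [443.32 -45.74  26.27]
```

View pics/t4.png

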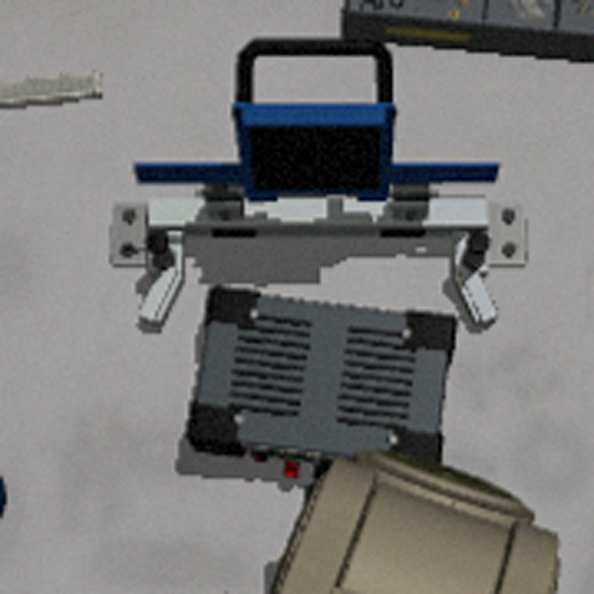

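```bash
python3 - <<'E'
from h import *
o,th,r=pose([(254,315),(406,334),(239,418),(393,438)],(220,150),3.3);print(o,th,r,corner(o,th,-1),corner(o,th,1))
print(env.get_tool_pos())
E
```

```text
[515.11   7.78] -6.556070133935166 0.15187635001277755 [455.47 -51.3 ] [470.43  78.84]
[441.91 -45.45  25.8 ]
```

```bash
python3 - <<'E'
from h import *
env.move_linear([444,-51,26],feed=100)
c,e=push(32,(1,-.2),step=8,approach=20)
th=8.;o=np.array([531,12.]);c=corner(o,th,1)
goto(c,4);print(env.get_time(),env.get_tool_pos())
shot("top","t5.png",(220,400,150,330),3.3)
E
```

```text
contact [452.65 -52.65  25.52] [-3.89  1.32  0.46] 17.7333
end [483.67 -60.43  25.53] [-6.21 -4.45  1.59] 18.8667
20.2833 [455.95  68.32  26.51]
```

View pics/t5.png

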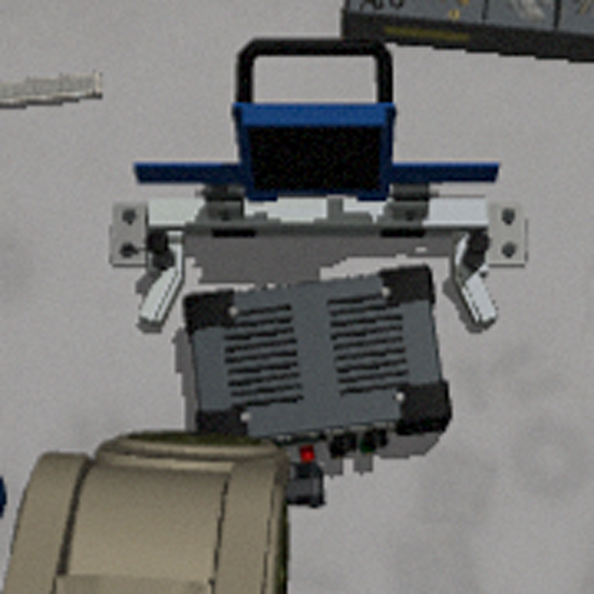

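```bash
python3 - <<'E'
from h import *
o,th,r=pose([(234,311),(386,292),(246,416),(400,397)],(220,150),3.3);print(o,th,r,corner(o,th,-1),corner(o,th,1))
print(env.get_tool_pos())
E
```

```text
[529.7   12.18] 8.016090298983862 0.7185414810951443 [486.85 -60.  ] [468.58  69.72]
[454.33  68.53  25.95]
```

```bash
python3 - <<'E'
from h import *
c,e=push(27,(1,.15),step=9,approach=20)
th=-4.;o=np.array([542,10.]);c=corner(o,th,-1)
goto(c,-2);print(env.get_time(),env.get_tool_pos())
shot("top","t6.png",(220,400,150,330),3.3)
E
```

```text
contact [465.3   70.4   25.42] [-5.27 -0.28  3.25] 21.5833
end [490.73  76.43  25.09] [-6.41  5.9   5.03] 22.4833
23.8583 [470.53 -50.76  26.3 ]
```

View pics/t6.png

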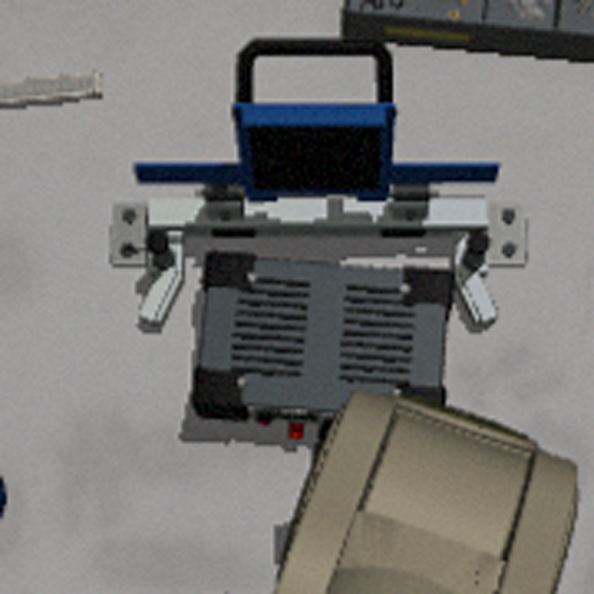

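```bash
python3 - <<'E'
from h import *
o,th,r=pose([(251,277),(404,288),(241,381),None],(220,150),3.3);print(o,th,r,corner(o,th,-1),corner(o,th,1))
print(env.get_tool_pos())
E
```

```text
[542.7    8.21] -3.461247841687943 0.48877234832212935 [486.34 -54.  ] [494.25  76.76]
[469.12 -50.5   25.82]
```

```bash
python3 - <<'E'
from h import *
env.move_linear([476,-53,26],feed=100)
c,e=push(22,(1,-.1),step=7.5,approach=20)
th=5.5;o=np.array([552.5,11.]);c=corner(o,th,1)
goto(c,3);print(env.get_time(),env.get_tool_pos())
shot("top","t7.png",(220,400,150,330),3.3)
E
```

```text
contact [483.74 -53.78  25.39] [-8.71 -1.63  6.84] 25.1583
end [506.64 -57.41  25.7 ] [-6.58 -6.45  2.76] 25.975
27.3833 [479.82  69.88  26.41]
```

View pics/t7.png

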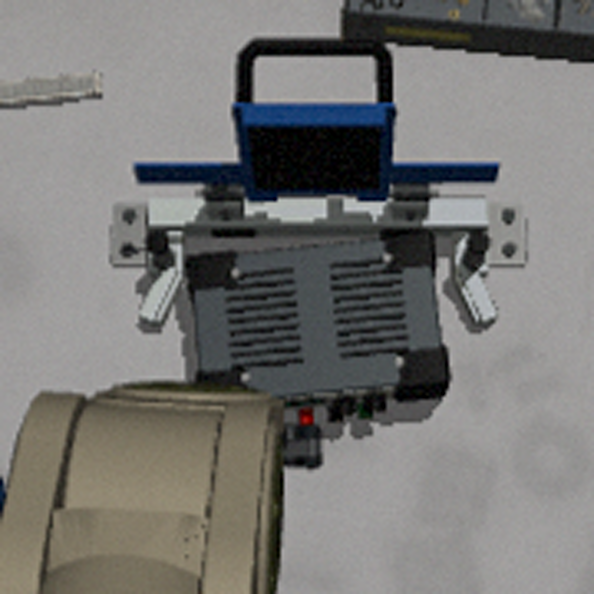

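```bash
python3 - <<'E'
from h import *
o,th,r=pose([(236,273),(388,258),(246,377),(399,361)],(220,150),3.3);print(o,th,r,corner(o,th,-1),corner(o,th,1))
print(env.get_tool_pos())
E
```

```text
[554.07  12.14] 6.737898874437112 0.4708872002153157 [509.61 -59.07] [494.24  71.02]
[478.26  70.09  25.89]
```

```bash
python3 - <<'E'
from h import *
env.move_linear([483,71,26],feed=100)
c,e=push(20,(1,.12),step=5,approach=20)
th=-2.5;o=np.array([564,11.]);c=corner(o,th,-1)
goto(c,-1);print(env.get_time(),env.get_tool_pos())
shot("top","t8.png",(220,400,150,330),3.3)
E
```

```text
contact [491.23  71.86  25.6 ] [-6.18  0.57  6.56] 28.6833
end [508.64  76.7   25.17] [-12.65   7.78  12.96] 29.6833
31.0417 [493.86 -51.04  26.19]
```

View pics/t8.png

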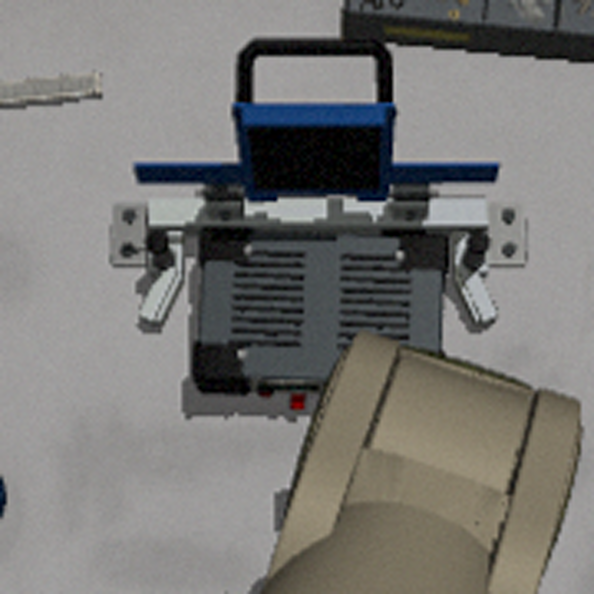

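```bash
python3 - <<'E'
from h import *
o,th,r=pose([(249,249),(402,255),(243,354),None],(220,150),3.3);print(o,th,r,corner(o,th,-1),corner(o,th,1))
print(env.get_tool_pos())
E
```

```text
[562.93   8.58] -1.3047275445816504 1.0034073815254487 [508.95 -55.71] [511.94  75.26]
[492.54 -50.82  25.76]
```

```bash
python3 - <<'E'
from h import *
env.move_linear([498,-55,26],feed=100)
c,e=push(12,(1,-.05),step=4,approach=20,fmax=25)
th=3.5;o=np.array([569,11.]);c=corner(o,th,1)
goto(c,2,back=8)
c,e=push(14,(1,.08),step=3.5,approach=20,fmax=22)
th=0;o=np.array([572,11.]);c=corner(o,th,-1)
goto(c,1,back=12);print(env.get_time(),env.get_tool_pos())
shot("top","t9.png",(220,400,150,330),3.3)
E
```

```text
contact [505.83 -55.23  25.52] [-9.59 -1.98  5.6 ] 32.3417
end [517.26 -57.54  25.45] [-10.71  -7.63   5.92] 33.0917
contact [508.79  72.6   25.93] [-3.96 -0.31  2.12] 35.2417
force stop [-28.28   2.47  28.86]
end [516.15  75.03  25.26] [-28.28   2.47  28.86] 36.2417
37.6083 [504.72 -53.41  26.22]
```

View pics/t9.png

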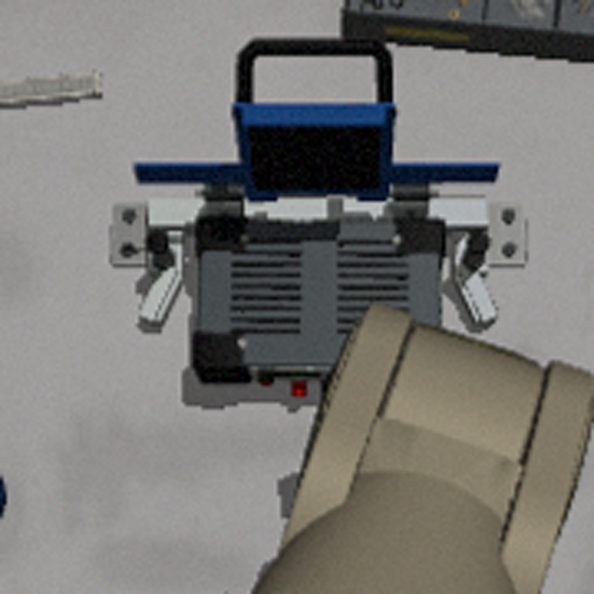

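```bash
python3 - <<'E'
from h import *
env.move_linear([511,-55,26],feed=100)
c,e=push(14,(1,0.0),step=2.5,approach=20,fmax=24)
goto(np.array([521,75.]),0.8,back=8)
c,e=push(14,(1,0.0),step=2,approach=20,fmax=24)
env.move_linear(np.array(env.get_tool_pos())-[60,0,0],feed=200)
env.move_linear([430,-150,60],feed=250)
print(env.get_time())
shot("top","t10.png",(220,400,150,330),3.3)
shot("scene","s10.png",(200,400,160,340),3.3)
E
```

```text
contact [516.74 -54.7   25.55] [-5.73 -2.4   5.3 ] 38.6583
force stop [-27.8   -4.18  28.91]
end [518.12 -55.04  25.02] [-27.8   -4.18  28.91] 39.4083
contact [516.15  73.65  25.94] [-6.48 -1.5   6.84] 41.55
force stop [-27.28  -0.65  29.66]
end [516.36  73.66  25.36] [-27.28  -0.65  29.66] 42.3
43.85
```

View pics/t10.png

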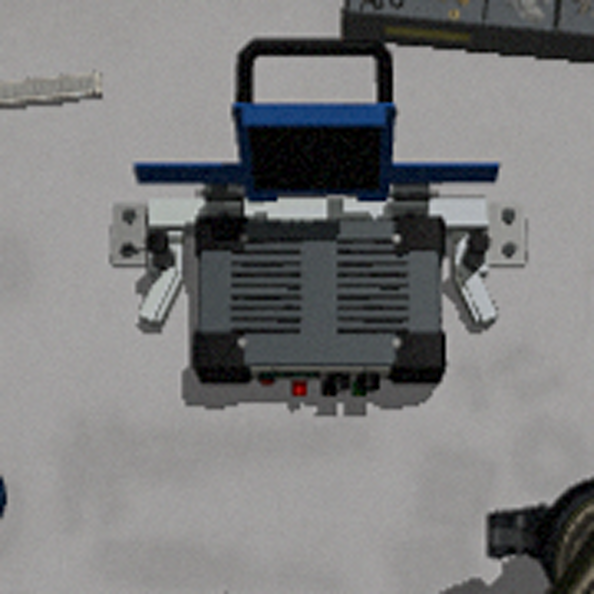

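View pics/s10.png

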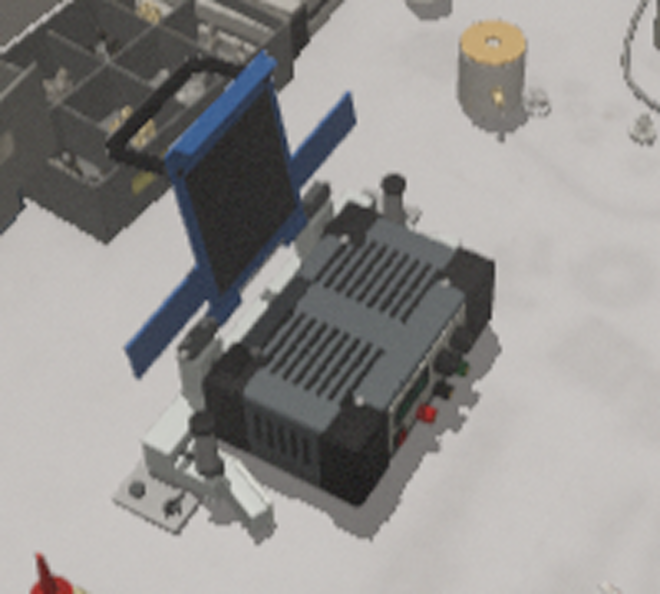

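```bash
python3 - <<'E'
from h import *
y=np.radians(.8)
for th in(1.65,1.7,1.75,1.8,1.85):
    r=110*np.array([-np.cos(th),np.sin(th)])+45*np.array([np.sin(th),np.cos(th)])
    P=np.array([637.5+r[0]*np.cos(y),13.1+r[0]*np.sin(y),70+r[1]])
    print(th,P,proj("top",P),proj("scene",P))
for z in(100,150,200): print(z,ray("top",323,95,z),ray("scene",187,138,z), "low",ray("top",323,137,0))
print("bin",[ray("top",u,v,50) for u,v in((323,163),(410,168))])
for q in([700,13,152],): print(env.solve_ik(q,ori(0,0.8,1)),env.solve_ik(q,ori(0,.8,-1)))
print(env.get_q())
E
```

```text
1.65 [691.06  13.85 176.09] [315.57 166.24] [249.23 190.46]
1.7 [696.29  13.92 173.29] [315.61 164.26] [247.05 190.61]
1.75 [701.38  13.99 170.22] [315.64 162.41] [244.97 190.9 ]
1.8 [706.31  14.06 166.9 ] [315.68 160.7 ] [242.99 191.31]
1.85 [711.07  14.13 163.34] [315.72 159.13] [241.12 191.85]
100 [886.23   2.29 100.  ] [ 971.48 -118.13  100.  ] low [831.66   1.78   0.  ]
150 [859.26   1.73 150.  ] [918.71 -72.09 150.  ] low [831.66   1.78   0.  ]
200 [832.29   1.17 200.  ] [865.95 -26.05 200.  ] low [831.66   1.78   0.  ]
bin [array([746.99,   0.34,  50.  ]), array([ 737.78, -194.46,   50.  ])]
[-5.5  33.27 19.71 76.44  0.   83.7 ] [ -5.5   33.27  19.71  76.44   0.   -96.3 ]
[-34.38   1.59 -39.69  38.94   6.91 -34.68]
```

```bash
cat >>h.py <<'E'
YB=np.radians(.8)
def bar(th,H=(637.5,13.1,70.)):
    r=110*np.array([-np.cos(th),np.sin(th)])+45*np.array([np.sin(th),np.cos(th)])
    return np.array([H[0]+r[0]*np.cos(YB),H[1]+r[0]*np.sin(YB),H[2]+r[1]])
def tz(tilt):
    a=np.radians(tilt);return np.array([np.sin(a)*np.cos(YB),np.sin(a)*np.sin(YB),-np.cos(a)])
E
python3 - <<'E'
from h import *
b=bar(1.70)
for t in(-20,-12):
  o=ori(t,.8,-1)
  for k in(12,-50,-100,-130): print(t,k,b+k*tz(t),env.solve_ik(b+k*tz(t),o))
for th,t in((1.4,-15),(.8,0),(0,0),(0,20)): print(env.solve_ik(bar(th)+12*tz(t),ori(t,.8,-1)))
print(env.solve_ik([560,-60,290],ori(-10,.8,-1)))
E
```

```text
-20 12 [692.19  13.86 162.01] [ -4.6   61.79  72.12 120.24  -1.84 -95.07]
-20 -50 [713.39  14.16 220.27] None
-20 -100 [730.49  14.4  267.25] None
-20 -130 [740.75  14.54 295.45] None
-12 12 [693.8   13.89 161.55] [ -4.9   46.48  43.45  98.9   -1.18 -95.58]
-12 -50 [706.69  14.07 222.19] [ -4.81  52.24  63.42 113.13  -1.16 -95.49]
-12 -100 [717.08  14.21 271.1 ] None
-12 -130 [723.32  14.3  300.44] None
[ -5.03  44.89  41.41 101.45  -1.51 -95.63]
[ -6.54  20.55   1.98  71.44   0.   -97.34]
[ -7.46  15.57 -14.47  59.96   0.   -98.26]
[ -9.66   0.37 -36.85  33.09   3.56 -99.84]
[ -12.88   26.32   26.62  100.03   -2.35 -103.48]
```

```bash
python3 - <<'E'
from h import *
b=bar(1.70);t=-12;o=ori(t,.8,-1)
env.move_linear([430,-140,200],feed=350)
env.command_gripper(40)
print(env.get_time())
env.move_ptp([600,0,275],ori(-6,.8,-1));print(env.get_time())
env.move_ptp(b-50*tz(t),o);print(env.get_time(),env.get_tool_pos(),b,env.get_force())
shot("scene","s11.png",(160,420,100,295),3)
shot("wrist","w11.png")
E
```

```text
44.9667
46.0083
46.675 [706.37  12.77 222.55] [696.29  13.92 173.29] [-0.49 -0.31  0.51]
```

View pics/s11.png

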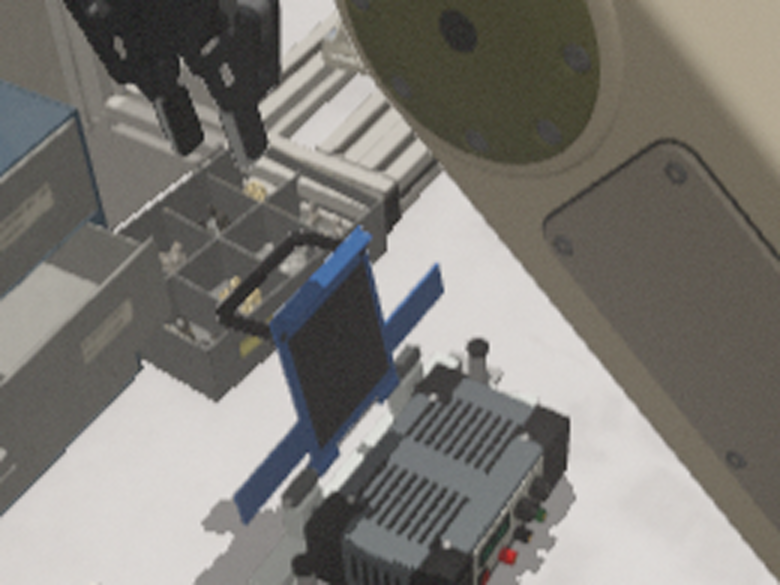

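View pics/w11.png

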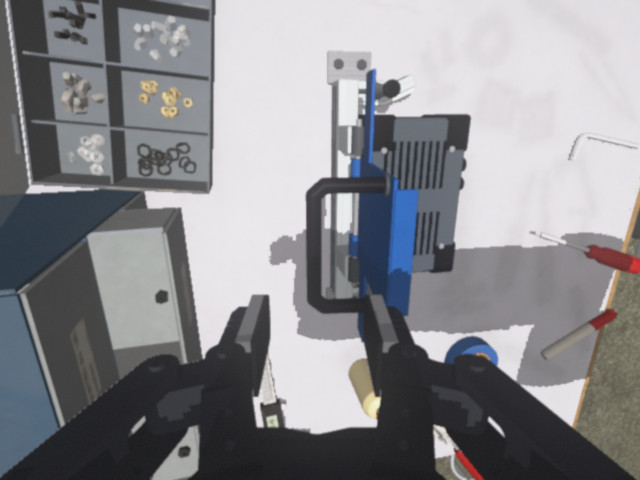

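```bash
python3 - <<'E'
from h import *
b=bar(1.70);t=-12
env.command_gripper(28)
env.move_linear(b-18*tz(t),feed=90);print(env.get_force())
env.move_linear(b+13*tz(t),feed=90);print(env.get_time(),env.get_tool_pos(),env.get_force())
env.command_gripper(5,20);print(env.get_time(),env.get_width(),env.get_force())
shot("scene","s12.png",(160,420,100,295),3)
shot("wrist","w12.png")
E
```

```text
[ 0.2  -0.08  0.67]
48.05 [693.84  13.85 161.3 ] [-0.41 -0.15  0.07]
48.4 4.7700826818574384 [-0.38 -0.23  0.25]
```

View pics/w12.png

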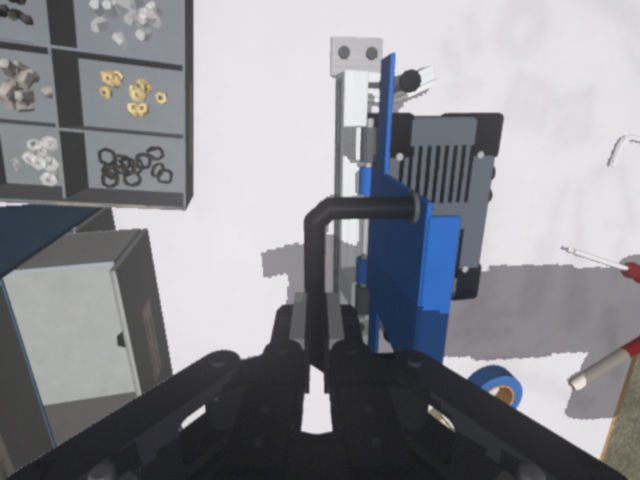

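View pics/s12.png

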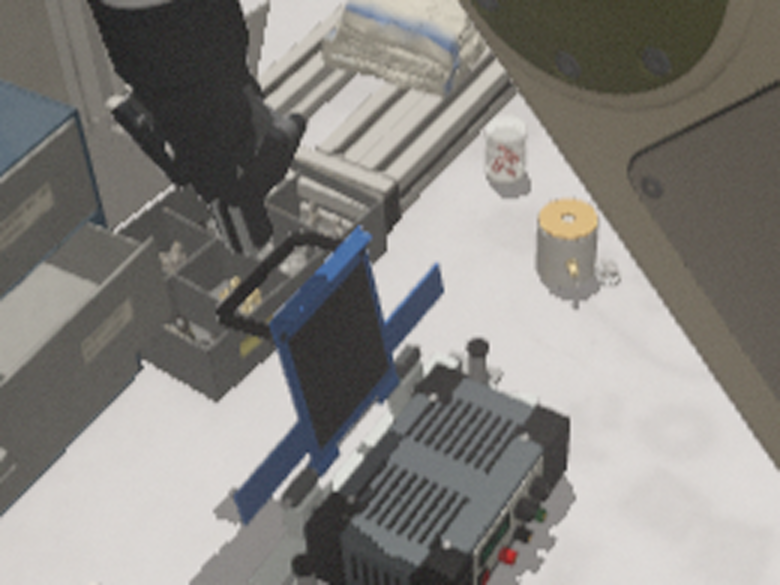

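```bash
python3 - <<'E'
from h import *
p=np.array(env.get_tool_pos());R=Ro.from_euler('xyz',env.get_ee_rot(),degrees=True).as_matrix()
print(p,proj("scene",p),proj("top",p))
c=env.get_calibration('wrist');M=np.array(c['mount'])
# bar far end corner (y=-36): pixel ~ (316,212); depth plane test
for z in(140,150,160,170,173,176):
    for uv in((316,212),):
        d=M[:3,:3]@np.array([(uv[0]-c['cx'])/c['fx'],(uv[1]-c['cy'])/c['fy'],1]);O=p+R@M[:3,3];d=R@d
        print(z,O+d*(z-O[2])/d[2])
im=cv2.imread("pics/s12.png");cv2.imwrite("pics/s12c.png",cv2.resize(im[150:400,100:420],None,fx=2.4,fy=2.4))
E
```

```text
[693.72  13.86 160.74] [248.96 196.08] [315.72 167.74]
140 [689.86 -17.31 140.  ]
150 [692.01 -19.9  150.  ]
160 [694.16 -22.49 160.  ]
170 [696.32 -25.08 170.  ]
173 [696.96 -25.86 173.  ]
176 [697.61 -26.64 176.  ]
```

View pics/s12c.png

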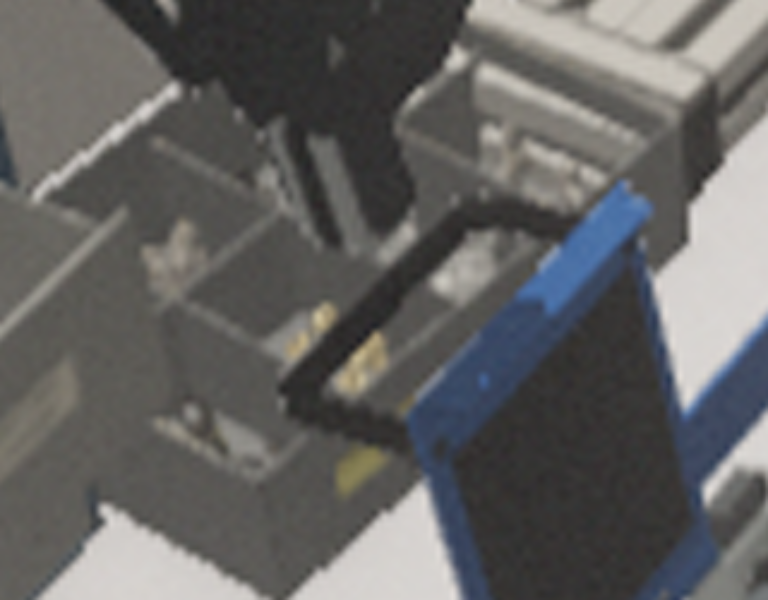

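```bash
python3 - <<'E'
from h import *
print("w1 proj",proj("scene",[378.5,-46.3,28.5]), "w1 scene seen (415,280)")
c=env.get_calibration('wrist');M=np.linalg.inv(np.array(c['mount']))
for X in([0,0,0],[0,0,-19]):
    q=M[:3,:3]@X+M[:3,3];print(X,c['fx']*q[0]/q[2]+c['cx'],c['fy']*q[1]/q[2]+c['cy'])
S=lambda a:(160+(100+a[0]/2.4)/3,100+(150+a[1]/2.4)/3)
T=lambda a:(240+a[0]/5.3,150+a[1]/5.3)
def P(n):
    c=env.get_calibration(n);K=np.array([[c['fx'],0,c['cx']],[0,c['fy'],c['cy']],[0,0,1]]);return K@np.c_[np.array(c['R']),np.array(c['t'])]
for s,t in(((292,393),(287,75)),((468,215),(514,75))):
    X=cv2.triangulatePoints(P("top"),P("scene"),np.array(T(t),float),np.array(S(s),float));print((X[:3]/X[3]).ravel())
E
```

```text
w1 proj [409.2 286. ] w1 scene seen (415,280)
[0, 0, 0] 316.2381787958822 280.884808669982
[0, 0, -19] 316.2418566657483 298.2093674732286
[694.84  56.34 174.5 ]
[701.26 -28.56 164.29]
```

```bash
python3 - <<'E'
from h import *
b=bar(1.70);t=-12
env.command_gripper(28)
env.move_linear(b+32*tz(t),feed=70);print(env.get_time(),env.get_tool_pos(),env.get_force())
env.command_gripper(5,20);print(env.get_time(),env.get_width(),env.get_force())
shot("scene","s13.png",(200,330,130,230),6)
E
```

```text
49.275 [689.29  13.85 141.91] [0.53 0.67 0.36]
49.5917 7.085766936707741 [ 1.11 -0.92  2.3 ]
```

View pics/s13.png

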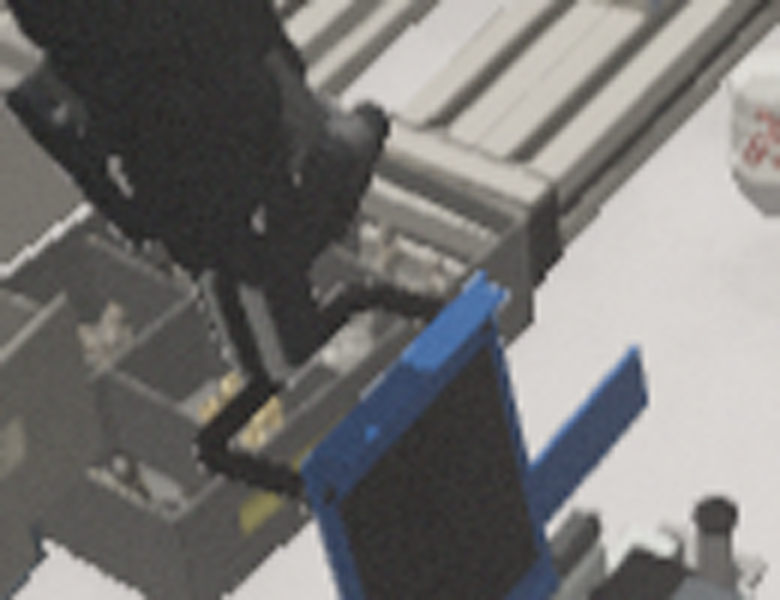

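```bash
python3 - <<'E'
from h import *
b=bar(1.70);t=-12
env.command_gripper(28)
env.move_linear(b+46*tz(t),feed=70);print(env.get_time(),env.get_tool_pos(),env.get_force())
env.command_gripper(5,20);print(env.get_time(),env.get_width(),env.get_force())
shot("scene","s14.png",(200,330,130,230),6)
shot("wrist","w14.png")
E
```

```text
50.325 [686.19  13.83 127.86] [-0.24  0.42  0.57]
50.6167 9.262811910444984 [-0.16  0.85  1.15]
```

View pics/s14.png

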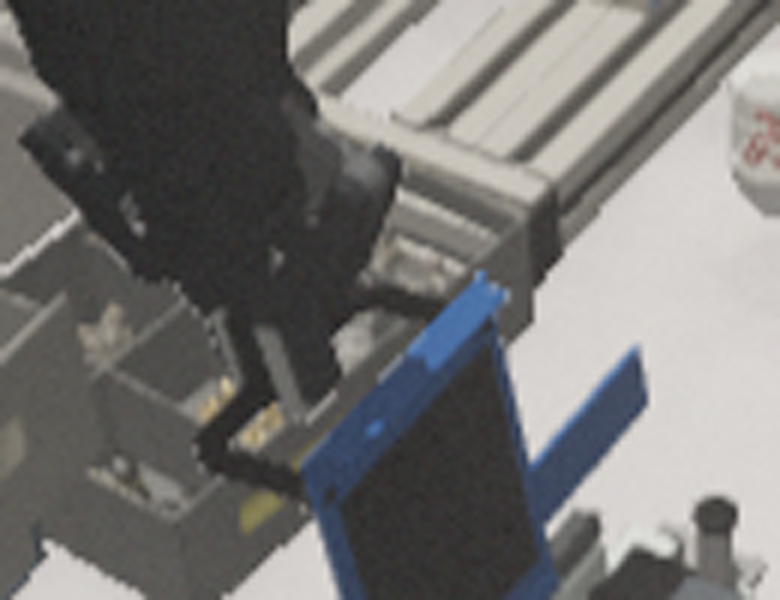

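View pics/w14.png

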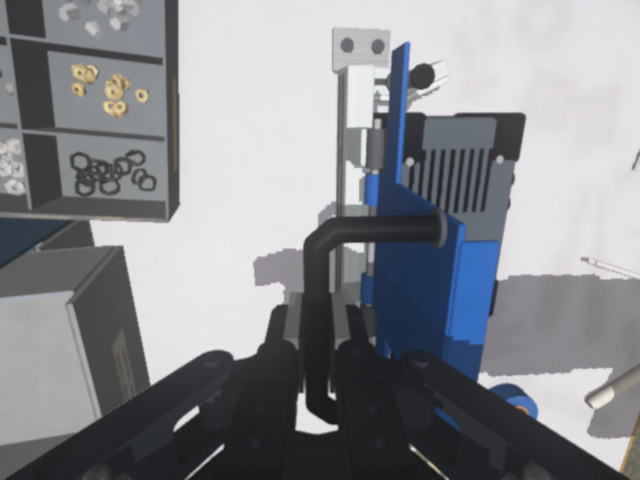

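```bash
python3 - <<'E'
from h import *
p0=np.array(env.get_tool_pos());b0=bar(1.70)
off=(b0+46*tz(-12))-b0
ths=np.linspace(1.70,0.12,15)[1:]
P=[bar(th)+off for th in ths]
for p in P+[bar(0)+off]: assert env.solve_ik(p,ori(-12,.8,-1)) is not None
f0=np.array(env.get_force())
for th,p in zip(ths,P):
    env.move_linear(p,feed=70)
    f=np.array(env.get_force())-f0;print(round(th,2),f,env.get_width())
    if np.linalg.norm(f)>35: print("STOP");break
print(env.get_time(),env.get_tool_pos())
shot("scene","s15.png",(200,400,130,280),4)
E
```

```text
1.59 [ 2.53 -0.02  2.92] 9.169779482485442
1.47 [2.08 0.25 6.26] 8.817725055423608
1.36 [1.48 0.77 6.79] 8.977763184711998
1.25 [-0.19 -0.95  7.08] 8.987715122513345
1.14 [-0.08 -0.54  6.6 ] 8.940978522225416
1.02 [-1.54  0.21  4.74] 8.71754460877196
0.91 [-3.21 -1.16  3.6 ] 9.057040650043492
0.8 [-1.63 -1.35  1.98] 8.784818654601525
0.68 [-0.65 -1.6  -1.45] 9.461006569159117
0.57 [-1.02 -2.05 -2.32] 8.800411470656858
0.46 [-0.43 -2.   -1.93] 8.889036031050564
0.35 [-1.66 -2.02 -1.28] 9.081801558009687
0.23 [-2.87 -1.79  0.34] 9.097461166135467
0.12 [-4.48 -2.51 -0.03] 9.234599451883234
55.5 [523.53  11.54  82.85]
```

View pics/s15.png

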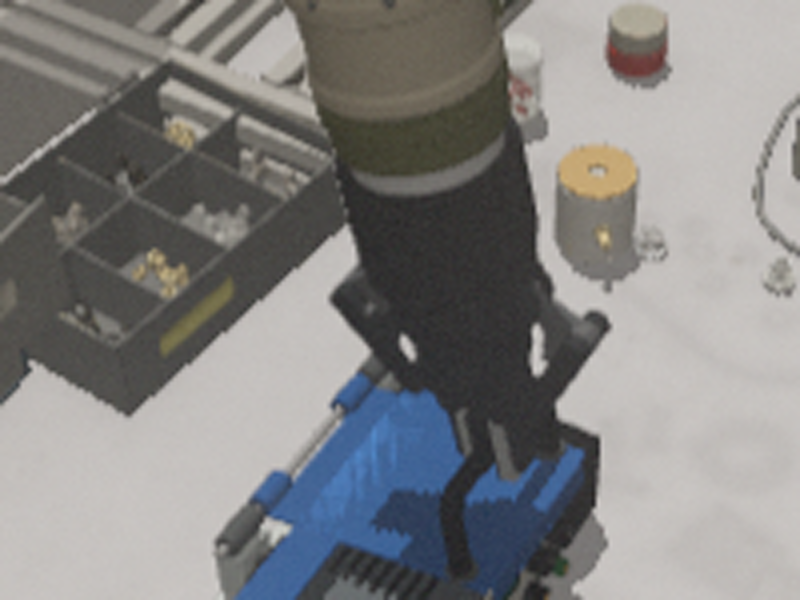

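Very low forces, the flap is nearly down. I'll lower the last bit until the vertical force rises.

```bash
python3 - <<'E'
from h import *
off=46*tz(-12);f0=np.array([-.2,.85,1.15])
for th in(0.08,.05,.02,-.01,-.04,-.07):
    env.move_linear(bar(th)+off,feed=35)
    f=np.array(env.get_force())-f0;print(th,f,env.get_width(),env.get_time())
    if f[2]>12: break
shot("scene","s16.png",(200,400,130,280),4)
E
```

```text
0.08 [-5.19 -2.29  0.32] 8.73804841221902 55.8333
0.05 [-4.75 -3.81  0.99] 9.21890044128638 56.0833
0.02 [-5.1  -2.91  0.49] 8.781426521590094 56.3333
-0.01 [-5.99 -2.69  0.77] 8.964913322083591 56.5833
-0.04 [-6.26 -4.39  0.72] 8.923245589426216 56.8333
-0.07 [-6.44 -3.54 14.61] 8.928059944206097 57.0833
```

View pics/s16.png

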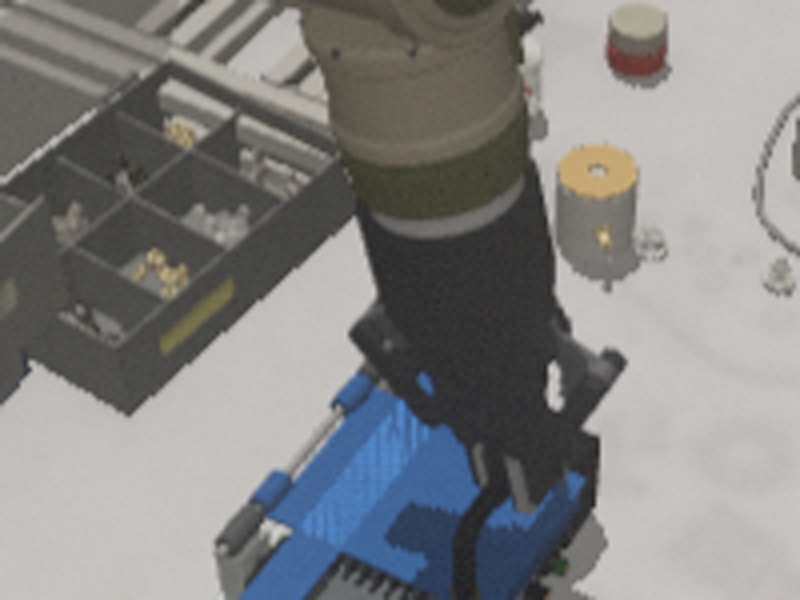

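```bash
python3 - <<'E'
from h import *
env.hold(.3);print(env.get_force())
env.command_gripper(26);print(env.get_time(),env.get_force())
p=np.array(env.get_tool_pos())
env.move_linear(p-60*tz(-12),feed=120)
env.move_linear(p+[-60,-180,170],feed=300);print(env.get_time(),env.get_force())
shot("scene","s17.png",(200,400,150,300),4)
shot("top","t17.png",(220,400,150,330),3.3)
E
```

```text
[-5.91 -1.43 17.05]
57.7417 [ 0.18 -0.08  0.32]
59.2917 [ 0.3   0.45 -0.71]
```

View pics/s17.png

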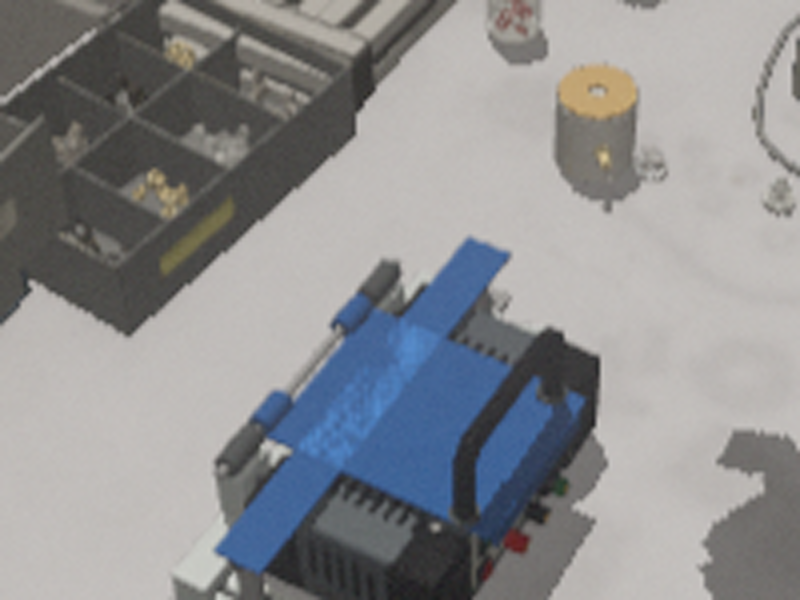

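View pics/t17.png

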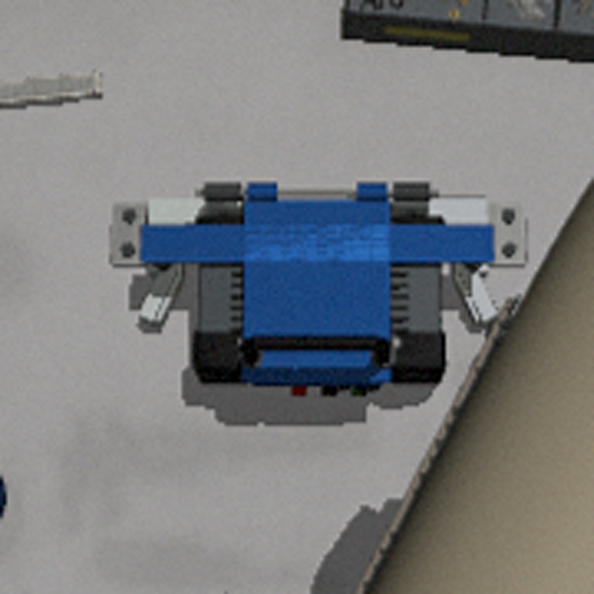

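```bash
python3 - <<'E'
from h import *
for th in(0,.05,.1): print(proj("scene",bar(th)),proj("top",bar(th)))
env.job_done();print(env.get_time())
im=cv2.imread("pics/s17.png");cv2.imwrite("pics/s17c.png",im[300:560,400:620])
E
```

```text
[327.12 246.17] [315.76 253.12]
[326.01 243.7 ] [315.72 251.44]
[324.75 241.21] [315.68 249.62]
the job is handed in; nothing more can be done
the job is handed in; nothing more can be done
```

I slid the power supply home in the bay, lowered the flap onto its buffers, let go and handed the job in. The last clock reading before hand-in was 59.3 s of the 72 s allowed.

- **Supply:** I pushed only on the front rubber corners, right and left in turn. The largest slew I measured was about 11 degrees, which was the starting pose. Once home, pushing on either corner met firm resistance of about 28 N. The two contact points (x 518.1 mm right, 516.4 mm left) give a yaw of about 0.8 degrees, which matches the bay. The top picture taken after the flap was lowered shows the supply in the same place.
- **Flap:** I gripped the handle bar and followed its circle slowly, with forces under 10 N. At the bottom the upward force rose to about 15–17 N, which I took to be the flap resting on its buffers. After I let go, the pictures show it flat with its lip in front of the case, and the handle shows no sign of still being raised. The tool force reading was about 0.
- **Bystanders:** the arm never went near them, and the spare nest looked unmoved. I did not measure their final positions.

**What disagreed:**
- **Fingertip position:** the fingertips appeared about 20 mm short of the reported tool position in the scene and wrist pictures. My first close on the handle missed and the second only caught the edge of the bar. I went 33 mm deeper in all before it was held (9.3 mm opening).
- **Flap end angle:** the flap reached its buffers a few hundredths of a radian below where my model put flat, so I relied on contact and the pictures rather than a measured angle.

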